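# Press the wide frosted jar's lid fully home

### The arm

A 7-joint arm with a two-finger parallel gripper is mounted at the origin on the work surface. World frame = base frame: x ahead of the robot, y to its left, z up, the work surface at z = 0. Lengths are in m, angles in rad, forces in N, time in s.
With the tool pointing down it reaches from about 0.425 to 0.875 m from the base axis. Payload 4.7 kg.
Tool frame: the origin (TCP) lies at the very end of the fingers, on their centre line; the grasp point (between the pads) lies behind it (ctrl.tcp_to_grasp is the y of the grasp point in the tool frame, in m); y points along the fingers, x is the direction in which the jaws open and shut, and the axes are right-handed (so a half turn about y gives the same grasp; the last joint's range is limited). The gripper opens to 87 mm and grips with 3 to 60 N. Pads are 19 mm wide; open, the fingers measure 117 mm over their backs; the gripper's body (75 mm by 190 mm) begins 51 mm behind the grasp point.
Start: joints at [-1.151, 0.321, -0.07, 1.45, 0.023, 1.371, -0.057], TCP at [0.257, 0.597, 0.189] pointing down, gripper open.
Joint ranges: [-2.86, 2.86], [-0.3, 2.09], [-1.38, 1.24], [0.06, 2.45], [-1.56, 4.7], [0.09, 2.05], [-2.69, 2.69]. Speed limits (rad/s): [2.57, 2.57, 3.14, 3.14, 3.14, 3.14, 3.14].

### API

Orientations are given as a rotation vector (axis times angle).
In Python, from bench import ctrl, get_image, workorder gives the robot as it stands.
- The arm moves only by the tool drive_tool, never from a script. Its argument "increments" is text: rows parted by semicolons, each of 5 numbers parted by spaces: the shift along the tool's x, y, z in mm, then the turn about the tool's y in degrees, then the closure in counts, from 0 (fully open) to 255 (shut). In form: tx ty tz yaw fingers; .... A call has 1 to 20 rows; each row shifts and turns the commanded pose from where the row before left it, along the tool's axes as they then stand; what a row does not reach is not made up. A row lasts 1/8 s, in which the tool goes at most 62.5 mm and 10.7 degrees, less where a joint would pass 70% of its speed; a pose out of reach is approached as far as the arm can. A call is refused whole if a number of a shift passes 62.5 or a number of a turn 10.7, either way. A call with a gripper value outside its range is refused whole. The fingers move at their own pace and stop on an object; "squeeze" is the grip in N (left out, the last holds). Time passes only in rows, so rows that do not move let the fingers close. It gives the time, the measured TCP pose, the force and the opening at its end, in the units of the state.
- ctrl.get_state(): the state, without advancing time (a new reading comes with each control period).
- get_image(name): name is "side" or "top" or "wrist"; returns a dict with "img" (384x512x3 uint8, red, green, blue), "mtx" (3x3 intrinsics, pixels), "camera_from_world" (4x4, takes a point from world to camera coordinates). Camera axes: x right, y up, looking along -z (the intrinsics and any distortion apply to the point x, -y, -z); pixel columns grow to the right and rows downward; lengths in m; the calibration is good to about 2 mm. The wrist camera is an equidistant fisheye: a pixel r from the principal point sees the ray r / f radians off the axis. A picture is of the moment at which its call begins. There is no depth.
- workorder.close_job(): hands the job in, once; it reports no verdict.
The state is a dict: "time": time; "joint_positions": joint angles; "qd": joint speeds; "joint_torque": joint torques, N m; "position": TCP position; "tool_rot": TCP orientation; "ft_force": force on the tool from outside, world axes, zero at the start; "torque": the same for the moment, N m; "grip_width": opening from 0.0 (shut) to 1.0 (fully open).
Only numpy, scipy, OpenCV 4.12 (cv2) and the standard library are available. Lean on these libraries where they do the work, as an engineer would, in place of code of your own. Each camera call takes 0.05 s, during which the arm holds its last target.

### The job

The bamboo lid of the wide, squat frosted-glass jar is only resting part-way in its mouth: press it straight down until it is fully home. The taller, slimmer frosted jar is still airing after its wash, so leave its lid standing up as it is, and leave both jars standing where they are.

Things in the scene. Friction and masses are not known exactly. Their poses are not given: they have to be found in the camera images.
- wide_jar: Wide, squat frosted-glass jar, loose, 0.5 to 1 kg: 100 mm across, 100 mm high to its rim. Origin: centre of its underside, z up its axis. Its flat round bamboo push-in lid (68 mm across, 12 mm thick, dark rubber seal below) has its top 126 mm above the underside at wide_lid = 0, 112 mm when home. Not to be confused with a small (58 mm wide, 71 mm high) frosted jar with a metal screw cap, a bystander.
- wide_lid (a joint): How far the wide jar's lid is pushed down, in m: 0 = standing 14 mm above the rim, 0.014 = fully home on the rim, a hard stop. Starts at 0 to 0.003. It slides against a steady drag of about 4 N and stays where it is left; 10 to 20 N pushes it to the stop.
- tall_jar: Taller, slimmer jar of the same frosted glass, loose: 68 mm across, 140 mm high to its rim. Origin: centre of its underside, z up its axis. Same kind of bamboo lid (56 mm across, 12 mm thick), top 166 mm above the underside at tall_lid = 0. The jars stand at least 180 mm apart, centre to centre; either may be on the left. Other things nearby are at most 130 mm high.
- tall_lid (a joint): How far the tall jar's lid has been pushed down, in m: 0 = standing 14 mm above the rim, 0.014 = fully home. It starts at 0 to 0.003 and is to be left so.
Things that resemble listed ones, but are neither listed nor needed, are in the scene too. Leave any red or yellow look-alike of the wide_jar alone.

How it is judged:
At the end, for the whole second after the job is handed in: The wide jar's lid is pushed down to within 2.5 mm of its stop (wide_lid above 0.0115), the tall jar's lid still stands up (tall_lid below 0.007), and both jars stand upright (within 0.1 rad), at rest, within 30 mm of where they started (value of joint wide_lid above 0.0115 m and value of joint tall_lid below 0.007 m and distance of each of wide_jar, tall_jar from where it was at the start of the episode below 0.03 m and angle between each of wide_jar, tall_jar's own z axis and vertical below 0.1 rad and linear speed of each of wide_jar, tall_jar below 0.02 m/s); the robot touches nothing.
It fails at once if the tall jar's lid is pushed down (tall_lid above 0.007) (value of joint tall_lid above 0.007 m).
It fails at once if a jar is tipped by more than 0.35 rad (angle between any of wide_jar, tall_jar's own z axis and vertical above 0.35 rad).
It also fails if it takes over 26 s, if anything falls off the work surface, if the arm or the gripper's body presses on something with over 40 N, if the wrist force passes 120 N, or if a joint passes its speed limit or range.

## Working session

There is one attempt and no reset: what is moved stays moved. The work goes in short steps, Python scripts to look and compute and a tool call to move; the robot and the scene stay as the last step left them, time stands still between calls to the robot, and variables do not carry over. Pictures are saved under pics/ and viewed, and the job is handed in when it is done.

Besides the shell and the picture viewer there is one more tool, called after "Emit:" as name(argument=value, ...) on one line, values as JSON. drive_tool: Moves the arm, as the interface text tells. Its arguments: {"type":"object","properties":{"increments":{"type":"string"},"squeeze":{"type":"number"}},"required":["increments"]}

```bash
mkdir -p pics; python3 - <<'E'
from bench import ctrl,get_image
import cv2,pickle
d={}
for n in("side","top","wrist"):
    r=get_image(n);d[n]=r;cv2.imwrite(f"pics/{n}0.png",r["img"][:,:,::-1])
    print(n,r["mtx"].round(1).tolist(),r["camera_from_world"].round(3).tolist())
pickle.dump(d,open("d0.pkl","wb"))
s=ctrl.get_state();print(s,ctrl.tcp_to_grasp)
E
```

```text
side [[400.3, 0.0, 251.5], [0.0, 400.3, 186.6], [0.0, 0.0, 1.0]] [[0.784, -0.621, 0.012, -0.397], [0.336, 0.44, 0.833, -0.285], [-0.522, -0.649, 0.553, -0.671], [0.0, 0.0, 0.0, 1.0]]
top [[381.7, 0.0, 252.8], [0.0, 381.7, 202.4], [0.0, 0.0, 1.0]] [[-0.002, -1.0, -0.02, 0.011], [0.995, -0.004, 0.097, -0.511], [-0.097, -0.02, 0.995, -0.774], [0.0, 0.0, 0.0, 1.0]]
wrist [[297.3, 0.0, 258.0], [0.0, 297.3, 191.4], [0.0, 0.0, 1.0]] [[0.395, 0.919, -0.002, -0.648], [-0.879, 0.377, -0.293, 0.036], [-0.269, 0.118, 0.956, -0.392], [0.0, 0.0, 0.0, 1.0]]
{'time': 0.15, 'joint_positions': array([-1.15090778,  0.32166504, -0.07008127,  1.45135551,  0.02264057,
        1.37082561, -0.05688307]), 'qd': array([-0.00020132, -0.00310456, -0.00218381, -0.00184026, -0.0002641 ,
       -0.00109363,  0.00043046]), 'joint_torque': array([ 9.11178631e-04, -4.91793609e+01, -4.04062159e-01, -3.12876213e+01,
       -6.39203098e-02,  4.05650202e-02,  1.12220328e-04]), 'position': array([0.25646406, 0.59676594, 0.18782451]), 'tool_rot': array([-1.3751925 , -0.90451581,  0.90641108]), 'ft_force': array([-0.03675897, -0.09218602,  0.54929067]), 'torque': array([-0.00771819,  0.03298509, -0.02042236]), 'grip_width': 1.0038883241667897} -0.0187
```

View pics/side0.png

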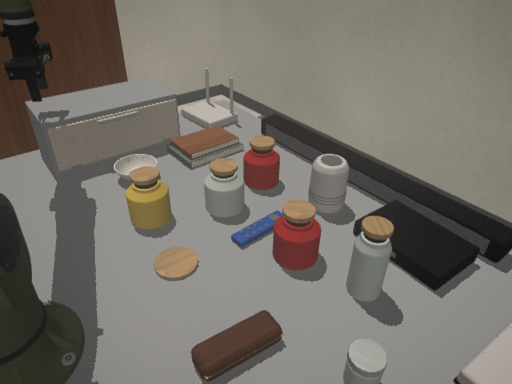

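View pics/top0.png

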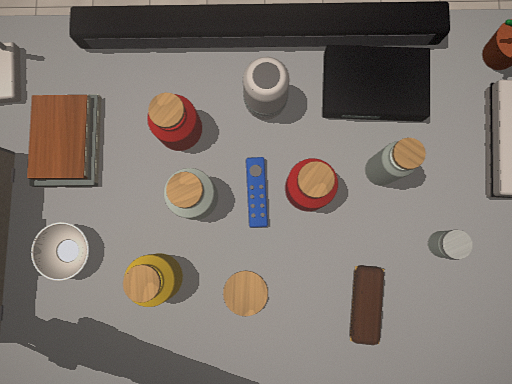

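View pics/wrist0.png

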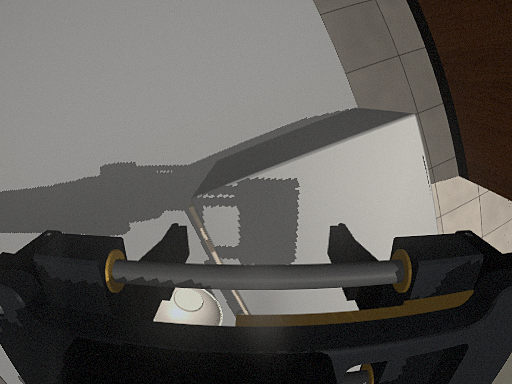

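Candidates for the wide jar, in top-view pixels:
- clear/greenish frosted squat jar with bamboo lid, (187,190), side view (224,188)
- red jars, (170,110) and (316,180)
- yellow jar, (145,283)
- tall frosted jar, (407,153)
- small metal-capped jar, (456,244)
- loose bamboo disc, (246,293)

By the description it is the one at (187,190). I'll check it in a crop and measure it.

```bash
cat > h.py <<'E'
import numpy as np,cv2,pickle
def ray(r,u,v):
    K=r["mtx"];T=r["camera_from_world"];R=T[:3,:3];c=-R.T@T[:3,3]
    x=(u-K[0,2])/K[0,0];y=(v-K[1,2])/K[1,1]
    return c,R.T@np.array([x,-y,-1.])
def onz(r,u,v,z):
    c,d=ray(r,u,v);return c+d*(z-c[2])/d[2]
def tri(rs):
    A=0;b=0
    for c,d in rs:
        d=d/np.linalg.norm(d);P=np.eye(3)-np.outer(d,d);A=A+P;b=b+P@c
    return np.linalg.solve(A,b)
def wood(r,box):
    x0,y0,x1,y1=box;hsv=cv2.cvtColor(r["img"],cv2.COLOR_RGB2HSV)
    m=np.zeros(hsv.shape[:2],np.uint8)
    m[y0:y1,x0:x1]=cv2.inRange(hsv,(8,70,110),(22,200,255))[y0:y1,x0:x1]
    c=max(cv2.findContours(m,0,2)[0],key=cv2.contourArea)
    return cv2.fitEllipse(cv2.convexHull(c)),cv2.boundingRect(c)
E
python3 - <<'E'
from h import *
d=pickle.load(open("d0.pkl","rb"));t,s=d["top"],d["side"]
for nm,bt,bs,h,D in(("wide",(155,165,212,215),(200,150,250,182),.125,.068),("tall",(385,130,435,175),(355,210,400,245),.165,.056)):
    for n,r,b in(("top",t,bt),("side",s,bs)):
        e,bb=wood(r,b);print(nm,n,np.round(e[0],1),np.round(e[1],1),bb,onz(r,*e[0],h).round(4))
    et,es=wood(t,bt)[0],wood(s,bs)[0]
    print(tri([ray(t,*et[0]),ray(s,*es[0])]).round(4))
a=cv2.resize(s["img"][140:230,180:270],(400,400),interpolation=2);b=cv2.resize(t["img"][150:230,150:230],(400,400),interpolation=2)
cv2.imwrite("pics/crop.png",np.hstack([a,b])[:,:,::-1])
# other tall-ish neighbours
for n,p,z in(("redA",(167,110),.125),("yellow",(142,283),.125),("redB",(316,180),.125),("greymug",(266,76),.12)):print(n,onz(t,*p,z).round(3))
E
```

```text
wide top [183.9 189.3] [35.3 36.3] (166, 172, 37, 36) [0.5259 0.1348 0.125 ]
wide side [222.8 165.1] [14.7 27.3] (210, 158, 27, 15) [0.5215 0.1319 0.125 ]
[0.5255 0.136  0.1217]
tall top [409.  152.7] [30.6 32.3] (393, 138, 33, 31) [ 0.5828 -0.2637  0.165 ]
tall side [377.4 225.3] [18.7 32.1] (362, 216, 32, 20) [ 0.5815 -0.2636  0.165 ]
[ 0.5825 -0.2635  0.1646]
redA [0.677 0.169 0.125]
yellow [0.356 0.208 0.125]
redB [ 0.542 -0.108  0.125]
greymug [ 0.743 -0.018  0.12 ]
```

View pics/crop.png

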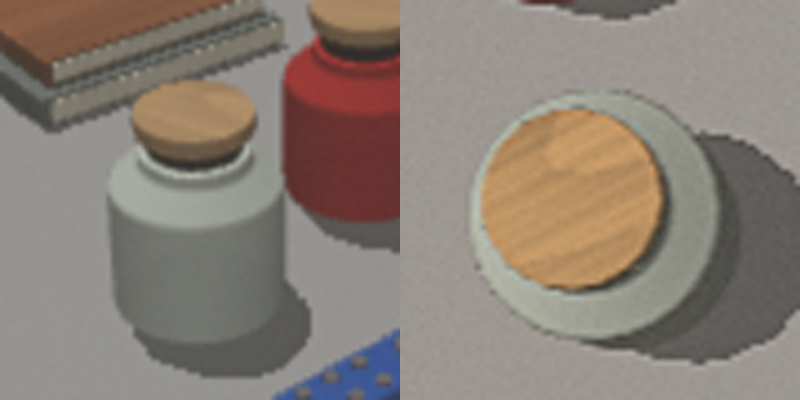

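The crop shows clear frosted glass, a squat body and a bamboo lid standing up with its dark seal showing, so this is the target. The lid centre is at about (0.525, 0.135). Next I'll work out that offset in tool axes.

```bash
cat > go.py <<'E'
import sys,numpy as np
from bench import ctrl
from scipy.spatial.transform import Rotation as R
s=ctrl.get_state();M=R.from_rotvec(s["tool_rot"]).as_matrix()
t=np.array(list(map(float,sys.argv[1:4])))
print(s["time"],s["position"].round(4),"F",s["ft_force"].round(2),"grip",round(s["grip_width"],3));print("tool y",M[:,1].round(4),"mm",(1000*M.T@(t-s["position"])).round(1))
E
python3 go.py .525 .135 .189
```

```text
0.15 [0.2565 0.5968 0.1878] F [-0.04 -0.09  0.55] grip 1.004
tool y [-5.0e-04 -1.4e-03 -1.0e+00] mm [-318.3   -0.7 -429. ]
```

Emit:
drive_tool(increments="-10 -3 -14 0 255; -25 -3 -33 0 255; -26 -3 -35 0 255; -26 0 -35 0 255; -26 0 -35 0 255; -26 0 -35 0 255; -26 0 -35 0 255; -26 0 -35 0 255; -26 0 -35 0 255; -26 0 -35 0 255; -26 0 -35 0 255; -26 0 -35 0 255; -18 0 -26 0 255; -5 0 -7 0 255; 0 0 0 0 255; 0 0 0 0 255", squeeze=20)

```text
time: 2.15
position: [0.5253, 0.137, 0.1977]
tool_rot: [-1.372, -0.907, 0.907]
ft_force: [-1.5, -0.4, 1.1]
grip_width: 0.007
```

```bash
python3 go.py .525 .135 .14; python3 - <<'E'
from bench import get_image
import cv2,numpy as np,pickle
d={n:get_image(n) for n in("side","top")}
pickle.dump(d,open("d1.pkl","wb"))
a=cv2.resize(d["side"]["img"][100:240,150:290],(400,400));b=cv2.resize(d["top"]["img"][120:260,110:250],(400,400))
cv2.imwrite("pics/c1.png",np.hstack([a,b])[:,:,::-1])
E
```

```text
2.15 [0.5253 0.137  0.1977] F [-1.49 -0.43  1.09] grip 0.007
tool y [-4.e-04  8.e-04 -1.e+00] mm [-2.  57.7 -0.5]
```

View pics/c1.png

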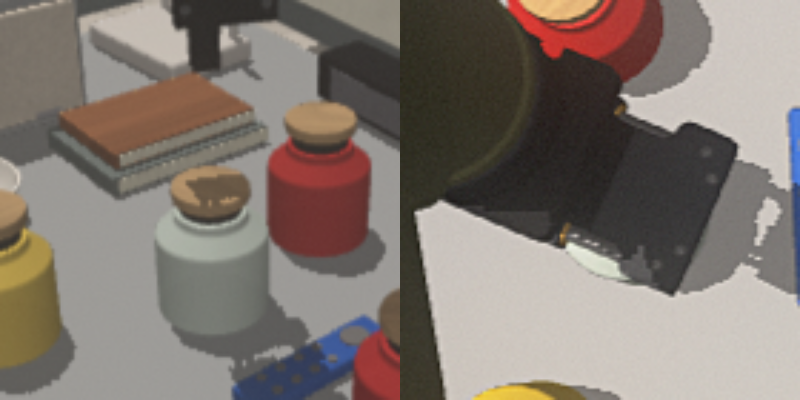

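The closed fingertips (side view about (222,124)) hang directly above the lid. I'll descend to just above it.

Emit:
drive_tool(increments="-1 15 0 0 255; -1 20 0 0 255; 0 15 0 0 255; 0 10 0 0 255; 0 4 0 0 255; 0 0 0 0 255; 0 0 0 0 255")

```text
time: 3.12
position: [0.5259, 0.1336, 0.1343]
tool_rot: [-1.375, -0.906, 0.904]
ft_force: [-0.2, 0.3, -0.5]
grip_width: 0.009
```

```bash
python3 go.py .525 .135 .112; python3 - <<'E'
from bench import get_image
import cv2,numpy as np
i=get_image("side")["img"]
cv2.imwrite("pics/c2.png",cv2.resize(i[80:240,140:300],(560,560))[:,:,::-1])
E
```

```text
3.125 [0.5259 0.1336 0.1343] F [-0.22  0.32 -0.49] grip 0.009
tool y [ 1.2e-03  5.0e-04 -1.0e+00] mm [ 0.9 22.3  1.4]
```

View pics/c2.png

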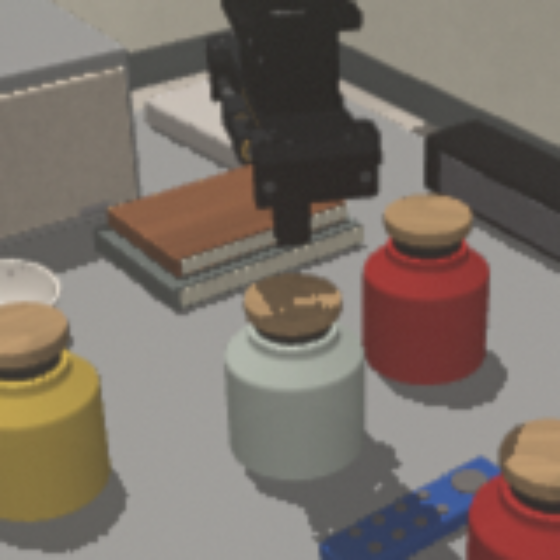

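```bash
python3 - <<'E'
from h import *
r=pickle.load(open("d0.pkl","rb"))["side"]
for p in([.5259,.1336,.1343],[.5259,.1336,.145],[.5259,.1336,.124],[.525,.135,.124]):
    q=r["camera_from_world"]@np.array(p+[1]);print(p,(r["mtx"]@np.array([q[0],-q[1],-q[2]])/-q[2])[:2])
E
```

```text
[0.5259, 0.1336, 0.1343] [223.83774946 160.90419541]
[0.5259, 0.1336, 0.145] [223.71833238 156.99884475]
[0.5259, 0.1336, 0.124] [223.95131825 164.61828657]
[0.525, 0.135, 0.124] [223.31064898 164.49824376]
```

The fingertip shows at row 149, while the projected TCP is at row 161. I'll look at the wrist and top views before pressing.

```bash
python3 - <<'E'
from bench import get_image
import cv2,numpy as np
w=get_image("wrist");i=get_image("side")["img"];t=get_image("top")["img"]
from bench import ctrl
p=np.append(ctrl.get_state()["position"],1);q=w["camera_from_world"]@p
v=np.array([q[0],-q[1],-q[2]]);th=np.arctan2(np.hypot(v[0],v[1]),v[2]);u=v[:2]/np.hypot(v[0],v[1])*th*w["mtx"][0,0]+w["mtx"][:2,2];print(u,q)
cv2.imwrite("pics/w3.png",w["img"][:,:,::-1])
cv2.imwrite("pics/c3.png",np.hstack([cv2.resize(i[110:190,180:260],(400,400),interpolation=2),cv2.resize(t[130:250,120:240],(400,400))])[:,:,::-1])
E
```

```text
[258.83074471 218.21574727] [ 6.09861391e-04 -1.91494555e-02 -2.11414635e-01  1.00000000e+00]
```

View pics/w3.png

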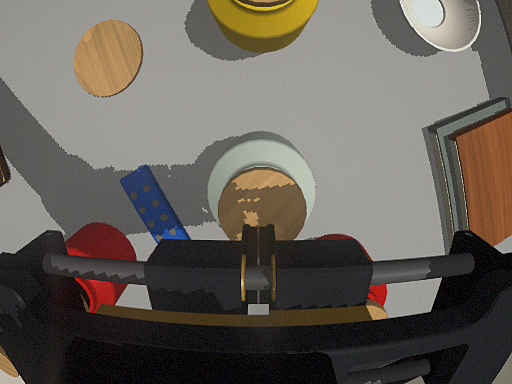

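View pics/c3.png

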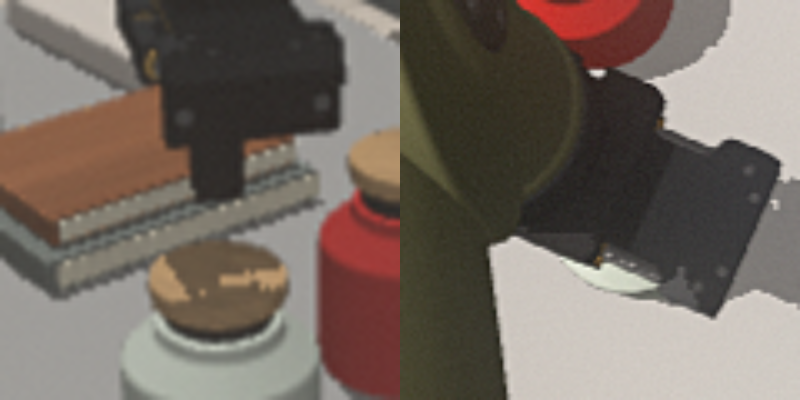

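Both views suggest the visible finger ends sit about 33 mm above the stated TCP. I'll approach in small steps and let the force show contact.

Emit:
drive_tool(increments="0 2 0 0 255; 0 2 1 0 255; 0 2 0 0 255; 0 2 0 0 255; 0 1 0 0 255; 0 0 0 0 255")

```text
time: 4.08
position: [0.5244, 0.1338, 0.1246]
tool_rot: [-1.374, -0.905, 0.905]
ft_force: [0.5, -0.1, -1.0]
grip_width: 0.003
```

Emit:
drive_tool(increments="0 1 0 0 255; 0 1 0 0 255; 0 1 0 0 255; 0 0 0 0 255")

```text
time: 4.58
position: [0.5244, 0.1338, 0.1216]
tool_rot: [-1.374, -0.905, 0.905]
ft_force: [0.4, 0.6, -0.1]
grip_width: 0.003
```

```bash
python3 go.py .525 .135 .112; python3 - <<'E'
from bench import get_image
import cv2,numpy as np
w=get_image("wrist")["img"];i=get_image("side")["img"]
cv2.imwrite("pics/c4.png",np.hstack([cv2.resize(i[110:190,180:260],(400,400),interpolation=2),cv2.resize(w[120:270,180:330],(400,400))])[:,:,::-1])
E
```

```text
4.575 [0.5244 0.1338 0.1216] F [ 0.39  0.6  -0.05] grip 0.003
tool y [-1.e-04 -0.e+00 -1.e+00] mm [ 1.3  9.6 -0.1]
```

View pics/c4.png

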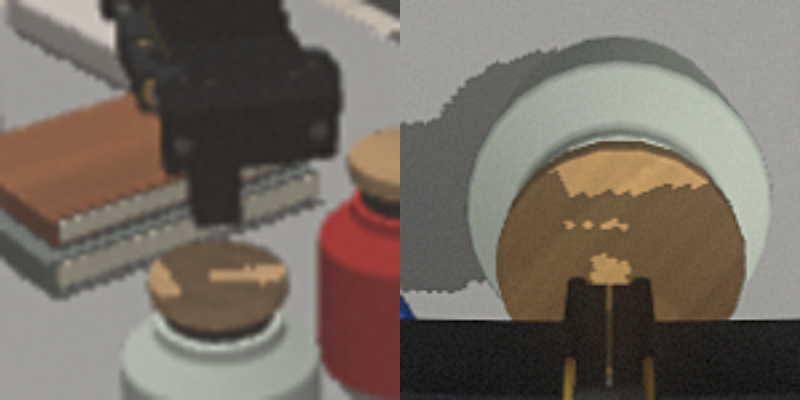

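No contact, and a gap is still visible. I'll triangulate the tip from the wrist and side views.

```bash
python3 - <<'E'
from h import *
from bench import get_image,ctrl
w=get_image("wrist");s=get_image("side")
def wray(u,v):
    K=w["mtx"];T=w["camera_from_world"];R=T[:3,:3]
    a=np.array([u-K[0,2],v-K[1,2]]);r=np.hypot(*a);th=r/K[0,0];d=np.array([*(a/r*np.sin(th)),np.cos(th)])
    return -R.T@T[:3,3],R.T@np.array([d[0],-d[1],-d[2]])
for v in(225,232,240,245):
  for us,vs in((223.5,154.4),):
    a,b=wray(258,v),ray(s,us,vs);p=tri([a,b])
    print(v,p.round(4),[round(float(np.linalg.norm(np.cross(p-c,d/np.linalg.norm(d)))),4) for c,d in(a,b)])
print("wristcam",wray(258,190)[0].round(3), ctrl.get_state()["position"])
c=wray(258,190)[0]; 
# lid seen in wrist: left/right/near extents
hsv=cv2.cvtColor(w["img"],cv2.COLOR_RGB2HSV);m=cv2.inRange(hsv,(8,70,40),(22,220,255));m[:150]=0;m[238:]=0;m[:,:200]=0;m[:,320:]=0
x,y=np.where(m.any(0))[0],np.where(m.any(1))[0];print(x.min(),x.max(),y.min(),y.max())
for u,v in((x.min(),215),(x.max(),215),(262,y.min())):
    c,d=wray(u,v);print((c+d*(.124-c[2])/d[2]).round(4))
E
```

```text
225 [0.5216 0.1346 0.1507] [0.0043, 0.0043]
232 [0.5233 0.1338 0.1516] [0.0021, 0.0021]
240 [0.5253 0.1327 0.1528] [0.0003, 0.0003]
245 [0.5264 0.1321 0.1537] [0.0019, 0.0019]
wristcam [0.45  0.165 0.318] [0.52450039 0.1338809  0.12173398]
216 308 173 237
[0.5092 0.1074 0.124 ]
[0.5349 0.1671 0.124 ]
[0.4941 0.1491 0.124 ]
```

The real tip is at about (0.525, 0.133, 0.152). That puts it directly over the lid but about 30 mm higher than the reported TCP z. I'll keep descending, guided by force.

Emit:
drive_tool(increments="1 4 0 0 255; 0 4 0 0 255; 0 4 0 0 255; 0 4 0 0 255; 0 2 0 0 255; 0 1 0 0 255; 0 0 0 0 255")

```text
time: 5.65
position: [0.5249, 0.1348, 0.1027]
tool_rot: [-1.374, -0.905, 0.905]
ft_force: [-0.3, -0.4, 0.3]
grip_width: 0.005
```

Emit:
drive_tool(increments="0 1 0 0 255; 0 1 0 0 255; 0 1 0 0 255; 0 1 0 0 255; 0 0 0 0 255")

```text
time: 6.28
position: [0.5248, 0.1348, 0.0986]
tool_rot: [-1.374, -0.905, 0.905]
ft_force: [-0.9, -0.5, 0.5]
grip_width: 0.005
```

Emit:
drive_tool(increments="0 1 0 0 255; 0 1 0 0 255; 0 1 0 0 255; 0 1 0 0 255; 0 0 0 0 255")

```text
time: 6.9
position: [0.5248, 0.1348, 0.0946]
tool_rot: [-1.374, -0.905, 0.905]
ft_force: [0.6, -0.3, -0.1]
grip_width: 0.004
```

Emit:
drive_tool(increments="0 1 0 0 255; 0 1 0 0 255; 0 1 0 0 255; 0 0 0 0 255")

```text
time: 7.4
position: [0.5248, 0.1348, 0.0916]
tool_rot: [-1.374, -0.905, 0.905]
ft_force: [0.2, 0.6, 0.0]
grip_width: 0.006
```

```bash
python3 - <<'E'
from bench import get_image
import cv2,numpy as np
w=get_image("wrist")["img"];i=get_image("side")["img"]
cv2.imwrite("pics/c5.png",np.hstack([cv2.resize(i[110:190,180:260],(400,400),interpolation=2),cv2.resize(w[120:270,180:330],(400,400))])[:,:,::-1])
E
```

```text
(no output)
```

View pics/c5.png

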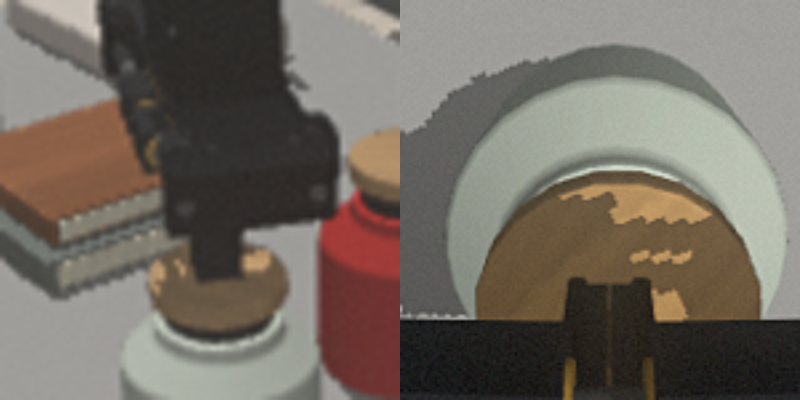

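The tip (side row 165) is now nearly on the lid. Continuing.

Emit:
drive_tool(increments="0 1 0 0 255; 0 1 0 0 255; 0 1 0 0 255; 0 0 0 0 255")

```text
time: 8.0
position: [0.5249, 0.1348, 0.0889]
tool_rot: [-1.374, -0.905, 0.905]
ft_force: [-1.5, -0.4, 2.7]
grip_width: 0.005
```

Emit:
drive_tool(increments="0 1 0 0 255; 0 1 0 0 255; 0 1 0 0 255; 0 0 0 0 255")

```text
time: 8.5
position: [0.5249, 0.1348, 0.0855]
tool_rot: [-1.374, -0.905, 0.905]
ft_force: [-0.9, 0.1, 2.1]
grip_width: 0.008
```

Emit:
drive_tool(increments="0 1 0 0 255; 0 1 0 0 255; 0 1 0 0 255; 0 0 0 0 255")

```text
time: 9.0
position: [0.5249, 0.1348, 0.0825]
tool_rot: [-1.374, -0.905, 0.905]
ft_force: [-1.3, 0.0, 1.7]
grip_width: 0.005
```

Contact at a reported z of about 0.090, with the lid sliding at its drag force. I'll continue to the hard stop.

Emit:
drive_tool(increments="0 1 0 0 255; 0 1 0 0 255; 0 1 0 0 255; 0 0 0 0 255")

```text
time: 9.5
position: [0.5249, 0.1348, 0.0795]
tool_rot: [-1.374, -0.905, 0.905]
ft_force: [-0.3, 0.3, 1.8]
grip_width: 0.004
```

Emit:
drive_tool(increments="0 1 0 0 255; 0 1 0 0 255; 0 0 0 0 255")

```text
time: 9.88
position: [0.5249, 0.1348, 0.0785]
tool_rot: [-1.374, -0.906, 0.905]
ft_force: [-2.5, -0.1, 8.1]
grip_width: 0.007
```

Emit:
drive_tool(increments="0 0.5 0 0 255; 0 0.5 0 0 255; 0 0 0 0 255")

```text
time: 10.25
position: [0.525, 0.1348, 0.0785]
tool_rot: [-1.374, -0.906, 0.905]
ft_force: [-4.3, -1.3, 13.6]
grip_width: 0.005
```

Hard stop: z holds at 0.0785 while the force climbs to 13.6 N. One more nudge, then retreat straight up.

Emit:
drive_tool(increments="0 0.5 0 0 255; 0 0 0 0 255")

```text
time: 10.5
position: [0.525, 0.1348, 0.0784]
tool_rot: [-1.374, -0.906, 0.905]
ft_force: [-6.7, -1.6, 15.5]
grip_width: 0.0
```

Emit:
drive_tool(increments="0 -2 0 0 255; 0 -5 0 0 255; 0 -12 0 0 255; 0 -20 0 0 255; 0 -30 0 0 255; 0 -30 0 0 255; 0 -20 0 0 255; 0 0 0 0 255")

```text
time: 11.5
position: [0.5262, 0.1351, 0.1972]
tool_rot: [-1.375, -0.909, 0.902]
ft_force: [0.4, 0.3, -1.1]
grip_width: 0.004
```

```bash
python3 - <<'E'
from bench import get_image
from h import *
i=get_image("side");t=get_image("top")
print(wood(i,(200,150,250,190)),wood(i,(355,210,400,245)),wood(t,(385,130,435,175)))
e=wood(i,(200,150,250,190))[0][0];print(onz(i,*e,.111))
a=i["img"]
cv2.imwrite("pics/c6.png",np.hstack([cv2.resize(a[140:230,180:270],(400,400),interpolation=2),cv2.resize(a[200:310,330:440],(400,400))])[:,:,::-1])
E
```

```text
(((223.30076599121094, 169.43186950683594), (15.214640617370605, 27.163822174072266), 89.57624816894531), (210, 162, 27, 16)) (((377.4098205566406, 225.27783203125), (18.98855972290039, 32.24441909790039), 103.33796691894531), (362, 216, 32, 20)) (((408.4820251464844, 153.0120391845703), (31.267406463623047, 33.036216735839844), 86.47742462158203), (392, 138, 34, 31))
[0.52386535 0.13403847 0.111     ]
```

View pics/c6.png

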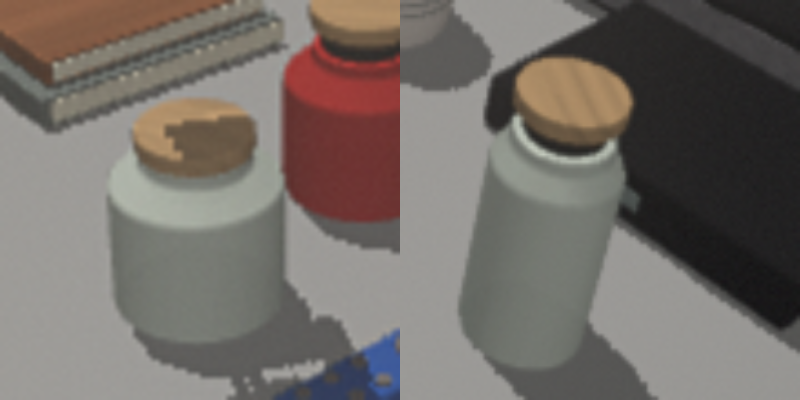

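The wide jar's lid is down on the rim with no seal showing. The jar hasn't moved, the tall jar's lid still stands with its seal visible, and the tool is clear.

```bash
python3 -c "
from bench import workorder
print(workorder.close_job())"
```

```text
the job is handed in; nothing more can be done
None
```

I pressed the wide frosted jar's lid fully home with the closed fingertips, lifted straight up clear of it, and handed the job in. The arm clock read about 11.6 s; no verdict was reported.

**Pressing:** The lid slid about 12 mm at low force. It then stopped hard, with z steady at 0.0785 m while the force rose to about 15 N.

**Final images:** The wide lid sits on its rim with no dark seal showing, and dropped about 4.3 px in the side view (roughly 12 mm). The wide jar did not shift visibly. The tall jar's lid centre stayed within 0.6 px in both views and still stands up.

**One disagreement:** The visible fingertips sat about 30 mm above the reported TCP height. I triangulated the tip from the wrist and side views and found contact by force instead of trusting the reported z.

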